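# Find the tired hold-down finger on a tray clamp rail

### The arm

A 6-joint arm with a two-finger parallel gripper is mounted at the origin on the work surface. World frame = base frame: x ahead of the robot, y to its left, z up, the work surface at z = 0. Lengths are in m, angles in rad, forces in N, time in s.
With the tool pointing down it reaches from about 0.35 to 0.85 m from the base axis. Payload 8.1 kg.
Tool frame: the origin (TCP) lies between the finger pads; the fingertips stand 25 mm ahead of it and the grasp point (between the pads) lies 6 mm ahead of it (robot.tip_extent is the distance from the TCP to the fingertips, in m); z points along the fingers, y is the direction in which the jaws open and shut (so a half turn about z gives the same grasp; the last joint's range is limited). The gripper opens to 93 mm and grips with 3 to 60 N. Pads are 15 mm wide; open, the fingers measure 128 mm over their backs; the gripper's body (75 mm by 188 mm) begins 65 mm behind the grasp point.
Start: joints at [-1.229, 0.13, 1.488, -0, 1.523, -0.085], TCP at [0.248, -0.546, 0.244] pointing down, gripper open.
Joint ranges: [-2.96, 2.96], [-0.89, 2.26], [0.02, 2.5], [-1.34, 4.48], [0, 2.73], [-2.66, 2.66]. Speed limits (rad/s): [2.39, 2.39, 2.79, 3.14, 3.14, 3.14].

### API

Orientations are given as a rotation vector (axis times angle).
In Python, from plant import robot gives the robot as it stands.
- The arm moves only by the tool drive_tool, never from a script. Its argument "increments" is a list of rows, each a list of 7 numbers: the closure, from 0 (fully open) to 1 (shut), then the shift along the world's x, y, z in units of 25 mm (1.0 is 25 mm), then the turn, a rotation vector about the world's x, y, z in rad. In form: [[gripper, dx, dy, dz, rx, ry, rz], ...]. A call has 1 to 20 rows; each row is the pose to reach, as a shift and turn from the pose commanded when the call began; what a row does not reach only later rows make up. A row lasts 1/12 s, in which the tool goes at most 41.7 mm and 7.16 degrees, less where a joint would pass 70% of its speed; a pose out of reach is approached as far as the arm can. A call with a gripper value outside its range is refused whole. The fingers move at their own pace and stop on an object; "squeeze" is the grip in N (left out, the last holds). Time passes only in rows, so rows that repeat a pose let the fingers close. It gives the time, the measured TCP pose, the force and the opening at its end, in the units of the state.
- robot.read_state(): the state, without advancing time (a new reading comes with each control period).
- robot.read_camera(name): name is "scene" or "top" or "wrist"; returns a dict with "image" (384x512x3 uint8, red, green, blue), "fx", "fy", "cx", "cy" (pixels), "dist" ([k1, k2, p1, p2, k3] as OpenCV has them; the pictures are not rectified), "T" (4x4, takes a point from camera to world coordinates); the wrist camera has in their place "mount" (4x4, takes a point from camera to tool coordinates, whose origin is the TCP and whose axes are the flange's). Camera axes: x right, y down, z forward; pixel columns grow to the right and rows downward; lengths in m; the calibration is good to about 2 mm. A picture is of the moment at which its call begins: read the wrist's pose just before it. There is no depth.
- robot.close_job(): hands the job in, once; it reports no verdict.
The state is a dict: "t": time; "q": joint angles; "dq": joint speeds; "joint_torque": joint torques, N m; "tool_pos": TCP position; "orientation": TCP orientation; "force": force on the tool from outside, world axes, zero at the start; "wrist_torque": the same for the moment, N m; "opening": finger opening in m.
Only numpy, scipy, OpenCV 4.12 (cv2) and the standard library are available. Lean on these libraries where they do the work, as an engineer would, in place of code of your own. Each camera call takes 0.05 s, during which the arm holds its last target.

### The job

One of the three sprung hold-down fingers on this tray clamp rail has gone tired. Working from left to right as seen from the robot, gently press the free tip of each finger down until it rests on its stop, keep it there for a moment to feel how stiff it is, without forcing it against the stop, and let it spring back. Then throw the lock-out toggle behind the softest finger fully over, away from the finger tips, leaving the other two toggles and everything else on the table as they are.

Things in the scene. Friction and masses are not known exactly. Their poses are not given: they have to be found in the camera images.
- rail: Aluminium rail, 220 (x) x 340 (y) mm, fixed on the table, that carries the three finger mounts 100 mm apart along its y. Its top is 30 mm above its origin and 15 to 30 mm above the table. x points from the finger tips to the toggles, away from the robot, y to the robot's left, z up. Yawed up to 0.25 rad
- mount_1: One of three alike finger mounts, order on the rail random. Origin under the middle of its dark clamp block (36 x 36 mm, top 51 mm above the origin with its screws), 0 to 4 mm above the rail's top. x runs along the leaf from the free tip to the clamp and on to the toggle, z up. Pad centre 106 mm to -x; toggle pivot 40 mm to +x, 30 mm up
- tip_1 (a point): Centre of the top face of the pad (28 x 28 mm) on the free end of this mount's 18 mm wide leaf, 40.5 mm above the mount's origin. Leaf level at rest, pivots 90 mm behind here. Gives about 12 mm, then meets a rigid stop. Force at the pad starts at about 1 N and grows evenly to 9 to 10 N at the stop if sound, 4 N if tired; past the stop it climbs steeply. Over 25 N bends it
- finger_1 (a joint): Angle of the leaf of mount_1, rad: within 0.002 of 0 at rest, grows as its tip is pressed, about 0.135 on the stop. The tired leaf rests 0.0015 rad (0.14 mm at the tip) lower than a sound one, far too little to make out in the noisy readings: it must be found by pressing
- toggle_1 (a joint): Angle, rad, of the lock-out toggle on the mount of this number: round lever, 10 mm thick, 55 mm long, with an 18 mm ball on top. At 0 it leans 0.5 rad towards the finger tips; it is thrown the other way (mount's +x) to its end at 1.0 and stays where left. Starts at 0 to 0.1. Pushing the ball takes 1 to 2 N
- toggle_1_tip (a point): Centre of the ball on top of the lever of toggle_1
- mount_2: One of three alike finger mounts, order on the rail random. Origin under the middle of its dark clamp block (36 x 36 mm, top 51 mm above the origin with its screws), 0 to 4 mm above the rail's top. x runs along the leaf from the free tip to the clamp and on to the toggle, z up. Pad centre 106 mm to -x; toggle pivot 40 mm to +x, 30 mm up
- tip_2 (a point): Centre of the top face of the pad (28 x 28 mm) on the free end of this mount's 18 mm wide leaf, 40.5 mm above the mount's origin. Leaf level at rest, pivots 90 mm behind here. Gives about 12 mm, then meets a rigid stop. Force at the pad starts at about 1 N and grows evenly to 9 to 10 N at the stop if sound, 4 N if tired; past the stop it climbs steeply. Over 25 N bends it
- finger_2 (a joint): Angle of the leaf of mount_2, rad: within 0.002 of 0 at rest, grows as its tip is pressed, about 0.135 on the stop. The tired leaf rests 0.0015 rad (0.14 mm at the tip) lower than a sound one, far too little to make out in the noisy readings: it must be found by pressing
- toggle_2 (a joint): Angle, rad, of the lock-out toggle on the mount of this number: round lever, 10 mm thick, 55 mm long, with an 18 mm ball on top. At 0 it leans 0.5 rad towards the finger tips; it is thrown the other way (mount's +x) to its end at 1.0 and stays where left. Starts at 0 to 0.1. Pushing the ball takes 1 to 2 N
- toggle_2_tip (a point): Centre of the ball on top of the lever of toggle_2
- mount_3: One of three alike finger mounts, order on the rail random. Origin under the middle of its dark clamp block (36 x 36 mm, top 51 mm above the origin with its screws), 0 to 4 mm above the rail's top. x runs along the leaf from the free tip to the clamp and on to the toggle, z up. Pad centre 106 mm to -x; toggle pivot 40 mm to +x, 30 mm up
- tip_3 (a point): Centre of the top face of the pad (28 x 28 mm) on the free end of this mount's 18 mm wide leaf, 40.5 mm above the mount's origin. Leaf level at rest, pivots 90 mm behind here. Gives about 12 mm, then meets a rigid stop. Force at the pad starts at about 1 N and grows evenly to 9 to 10 N at the stop if sound, 4 N if tired; past the stop it climbs steeply. Over 25 N bends it
- finger_3 (a joint): Angle of the leaf of mount_3, rad: within 0.002 of 0 at rest, grows as its tip is pressed, about 0.135 on the stop. The tired leaf rests 0.0015 rad (0.14 mm at the tip) lower than a sound one, far too little to make out in the noisy readings: it must be found by pressing
- toggle_3 (a joint): Angle, rad, of the lock-out toggle on the mount of this number: round lever, 10 mm thick, 55 mm long, with an 18 mm ball on top. At 0 it leans 0.5 rad towards the finger tips; it is thrown the other way (mount's +x) to its end at 1.0 and stays where left. Starts at 0 to 0.1. Pushing the ball takes 1 to 2 N
- toggle_3_tip (a point): Centre of the ball on top of the lever of toggle_3
- bottle: Bystander: amber sauce bottle, 64 mm across, 170 mm tall, origin under its centre
- can: Bystander: food can, 74 mm across, 100 mm tall, origin under its centre
- bowl: Bystander: small steel bowl, 120 mm across, 55 mm tall, origin under its centre

How it is judged:
By the outcome, as a careful person would: the job done as asked, in the order asked, and still so for the second after the job is handed in, with the robot touching nothing.
It also fails if it takes over 67 s, if anything falls off the work surface, if the arm or the gripper's body presses on something with over 40 N, if the wrist force passes 120 N, or if a joint passes its speed limit or range.

## Working session

There is one attempt and no reset: what is moved stays moved. The work goes in short steps, Python scripts to look and compute and a tool call to move; the robot and the scene stay as the last step left them, time stands still between calls to the robot, and variables do not carry over. Pictures are saved under pics/ and viewed, and the job is handed in when it is done.

Besides the shell and the picture viewer there is one more tool, called after "Request:" as a command line: name --pt "numbers of a row" for each row, then --argument value for the rest. drive_tool: Moves the arm, as the interface text tells. Its arguments: {"type":"object","properties":{"increments":{"type":"array"},"squeeze":{"type":"number"}},"required":["increments"]}

```bash
mkdir -p pics; ls; python3 - <<'E'
from plant import robot
import cv2,json,numpy as np
s=robot.read_state();print({k:np.round(v,3).tolist() for k,v in s.items()})
print(robot.tip_extent)
for n in ["scene","top"]:
    c=robot.read_camera(n);cv2.imwrite(f"pics/{n}0.png",c["image"][:,:,::-1])
    np.savez(f"{n}0.npz",**c)
    print(n,c["fx"],c["fy"],c["cx"],c["cy"],c["dist"],np.round(c["T"],4).tolist())
E
```

```text
pics
{'t': 0.0, 'q': [-1.229, 0.131, 1.489, 0.0, 1.523, -0.085], 'dq': [0.001, -0.0, 0.001, 0.0, 0.0, 0.001], 'joint_torque': [-0.0, -55.983, -49.177, 0.077, 0.036, -0.0], 'tool_pos': [0.248, -0.546, 0.243], 'orientation': [-3.069, -0.665, 0.0], 'force': [0.339, 0.655, -0.204], 'wrist_torque': [0.043, 0.012, -0.019], 'opening': 0.093}
0.025
scene 454.1950384912982 454.1950384912982 254.9635634488065 185.04786331649007 [-0.07019697  0.          0.          0.          0.        ] [[0.8775, 0.3479, -0.33, 1.0135], [0.4794, -0.6499, 0.5897, -0.8708], [-0.0094, -0.6757, -0.7371, 1.1817], [0.0, 0.0, 0.0, 1.0]]
top 429.7770674266227 429.7770674266227 259.4497359812799 191.1939863234578 [-0.16706335  0.          0.          0.          0.        ] [[-0.0146, -0.9877, 0.156, 0.3182], [-0.9999, 0.0135, -0.0082, -0.0198], [0.006, -0.1561, -0.9877, 1.5802], [0.0, 0.0, 0.0, 1.0]]
```

View pics/scene0.png

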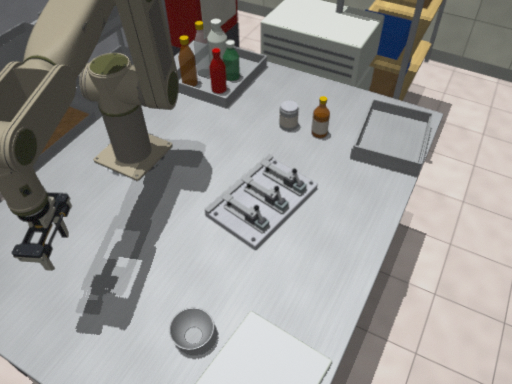

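View pics/top0.png

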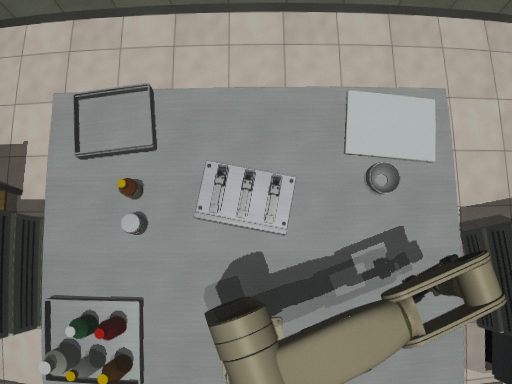

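```bash
python3 - <<'E'
import cv2
a=cv2.imread('pics/top0.png');c=cv2.resize(a[80:230,160:360],None,fx=4,fy=4,interpolation=cv2.INTER_CUBIC);cv2.imwrite('pics/topc.png',c)
a=cv2.imread('pics/scene0.png');c=cv2.resize(a[90:290,110:370],None,fx=3,fy=3,interpolation=cv2.INTER_CUBIC);cv2.imwrite('pics/scenec.png',c)
E
```

```text
(no output)
```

View pics/topc.png

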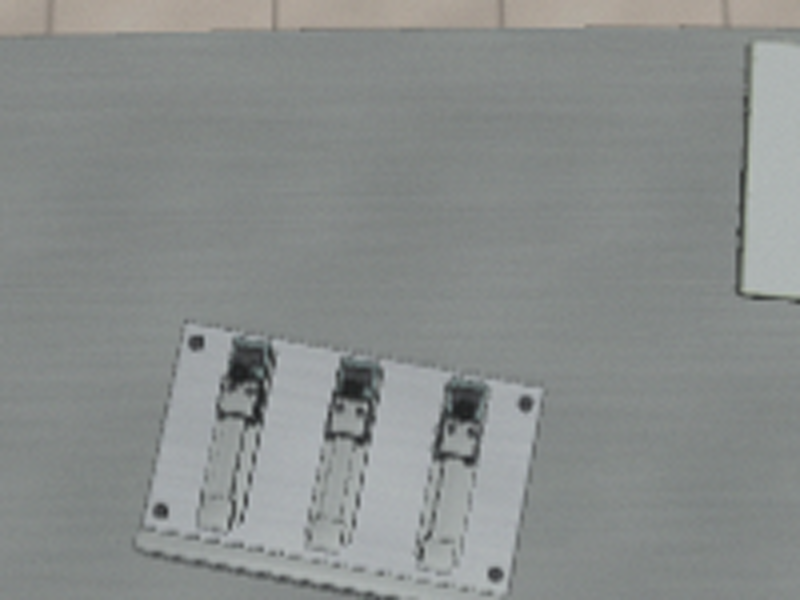

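View pics/scenec.png

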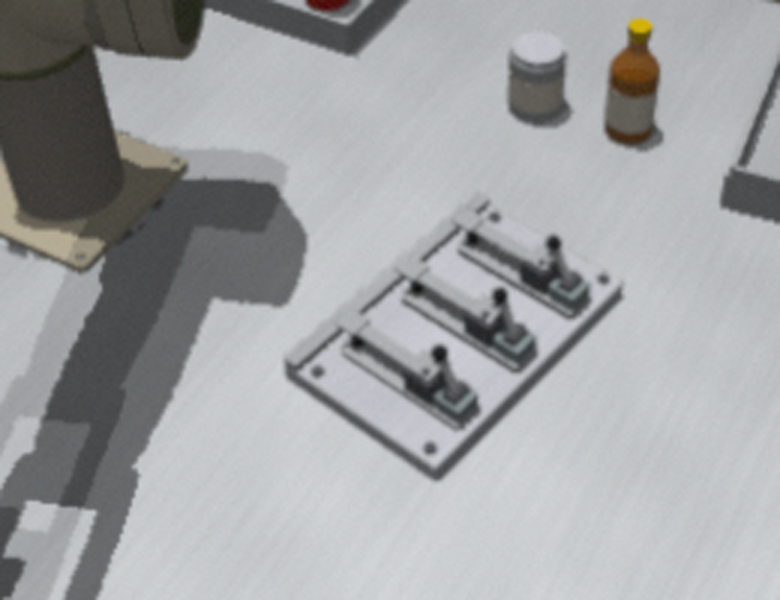

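```bash
cat > h.py <<'E'
import numpy as np,cv2
from scipy.optimize import least_squares
def proj(c,P,T=None):
    T=c["T"] if T is None else T
    T=np.array(T);K=np.array([[c["fx"],0,c["cx"]],[0,c["fy"],c["cy"]],[0,0,1.]])
    Ti=np.linalg.inv(T)
    p,_=cv2.projectPoints(np.asarray(P,float),cv2.Rodrigues(Ti[:3,:3])[0],Ti[:3,3],K,np.asarray(c["dist"],float))
    return p.reshape(-1,2)
E
python3 - <<'E'
from h import *
top=dict(np.load('top0.npz'));sc=dict(np.load('scene0.npz'))
up=lambda L,f,o:(np.array(L)+.5)/f-.5+np.array(o)
tc=up([(145,528),(508,597),(543,388),(185,322)],4,(160,80))
ss=up([(286,362),(437,468),(622,285)],3,(110,90))
C=np.array([(-.11,.17),(-.11,-.17),(.11,-.17),(.11,.17)])
def W(p,o=0):
    c,s=np.cos(p[3]),np.sin(p[3]);R=np.array([[c,-s],[s,c]])
    return np.c_[C@R.T+p[:2],np.full(4,p[2]+o)]
f=lambda p:np.r_[(proj(top,W(p))-tc).ravel(),(proj(sc,W(p))[1:3]-ss[1:3]).ravel()]
r=least_squares(f,[.55,0,.025,-.18]);print(r.x,np.round(r.fun,1))
p=r.x
print(proj(sc,W(p)),ss)
# balls triangulate
bt=up([(244,363),(356,380),(465,402)],4,(160,80));bs=up([(553,242),(499,296),(440,353)],3,(110,90))
for a,b in zip(bt,bs):
    q=least_squares(lambda X:np.r_[(proj(top,[X])-a).ravel(),(proj(sc,[X])-b).ravel()],[.6,0,.1]);print(q.x,np.round(q.fun,1))
E
```

```text
[0.58465732 0.05520322 0.06711745 0.16453628] [ -3.   10.9   0.7 -23.3 -19.5 -30.2 -22.3   2.6 -26.4 -30.5 -20.5  48.8]
[[263.28859907 145.62788004]
 [228.92771753 215.19838306]
 [296.47323651 233.44176895]
 [322.69552152 159.26031882]] [[205.         210.33333333]
 [255.33333333 245.66666667]
 [317.         184.66666667]]
[0.62105778 0.09986472 0.11834493] [ 0.6  0.9  1.  -0.2]
[0.60459684 0.00245179 0.11688705] [ 0.7  0.9  1.  -0.2]
[ 0.58492395 -0.09197123  0.11187975] [ 0.7  0.9  1.  -0.2]
```

```bash
python3 - <<'E'
from h import *
top=dict(np.load('top0.npz'));sc=dict(np.load('scene0.npz'))
up=lambda L,f,o:(np.array(L)+.5)/f-.5+np.array(o)
tc=up([(145,528),(508,597),(543,388),(185,322)],4,(160,80))
ss=up([(286,362),(437,468),(622,285)],3,(110,90))
C=np.array([(-.11,.17),(-.11,-.17),(.11,-.17),(.11,.17)])
def W(p,o=0):
    c,s=np.cos(p[3]),np.sin(p[3]);R=np.array([[c,-s],[s,c]])
    return np.c_[C@R.T+p[:2],np.full(4,p[2]+o)]
f=lambda p:np.r_[(proj(top,W(p))-tc).ravel(),(proj(sc,W(p))[1:]-ss).ravel()]
r=least_squares(f,[.55,0,.025,-.18]);print(r.x,np.round(r.fun,1))
E
```

```text
[ 0.55004295  0.01689381  0.02854097 -0.2021436 ] [-1.6  4.  -0.2  4.4  1.6 -2.1  0.8 -2.5 -0.1  0.8  0.9  1.1  2.7 -0.6]
```

Request:
drive_tool --pt "1 0 1 3 0 0 0" --pt "1 1 3 4 0 0 -0.12" --pt "1 2 6 4 0 0 -0.24" --pt "1 3 9 4 0 0 -0.36" --pt "1 4 12 4 0 0 -0.48" --pt "1 5 15 4 0 0 -0.62" --pt "1 6 18 4 0 0 -0.62" --pt "1 7 22 4 0 0 -0.62" --pt "1 7 22 4 0 0 -0.62" --pt "1 7 22 4 0 0 -0.62" --pt "1 7 22 4 0 0 -0.62" --pt "1 7 22 4 0 0 -0.62" --pt "1 7 22 4 0 0 -0.62" --pt "1 7 22 4 0 0 -0.62" --pt "1 7 22 4 0 0 -0.62" --pt "1 7 22 4 0 0 -0.62" --pt "1 7 22 4 0 0 -0.62" --pt "1 7 22 4 0 0 -0.62"

```text
t: 1.6
tool_pos: [0.4232, 0.0038, 0.3432]
orientation: [3.127, -0.301, -0.001]
force: [-0.3, -1.0, -0.3]
opening: 0.0004
```

```bash
cat > snap.py <<'E'
import sys,cv2,numpy as np
from plant import robot
n=sys.argv[1]
s=robot.read_state();c=robot.read_camera("wrist")
T=np.eye(4);T[:3,:3]=cv2.Rodrigues(np.array(s["orientation"]))[0];T[:3,3]=s["tool_pos"]
c["T"]=T@np.array(c["mount"])
np.savez(f"{n}.npz",**c);cv2.imwrite(f"pics/{n}.png",c["image"][:,:,::-1])
print(s["t"],s["tool_pos"],s["orientation"],s["force"]);print(np.round(c["T"],3),c["fx"])
E
python3 snap.py w1
```

```text
1.6 [0.42317523 0.00379946 0.34324897] [ 3.12663932e+00 -3.01044458e-01 -1.32460206e-03] [-0.25697512 -0.98930091 -0.25618224]
[[-0.191 -0.946 -0.261  0.495]
 [-0.982  0.184  0.05  -0.008]
 [ 0.001  0.266 -0.964  0.484]
 [ 0.     0.     0.     1.   ]] 320.480024135262
```

View pics/w1.png

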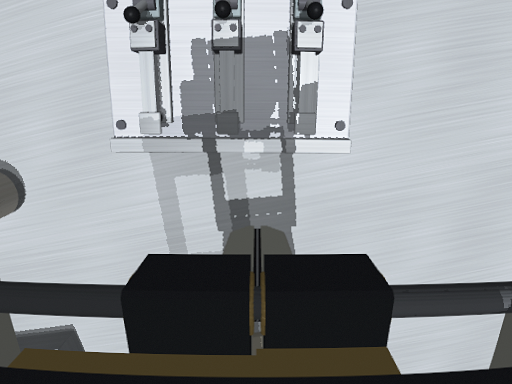

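Request:
drive_tool --pt "1 1.5 0 0 0 0 0" --pt "1 3 0 0 0 0 0" --pt "1 3.6 0 0 0 0 0" --pt "1 3.6 0 0 0 0 0" --pt "1 3.6 0 0 0 0 0" --pt "1 3.6 0 0 0 0 0"

```text
t: 2.15
tool_pos: [0.5127, 0.0025, 0.3436]
orientation: [3.126, -0.306, -0.001]
force: [-0.2, 0.2, 0.7]
opening: 0.0001
```

```bash
python3 snap.py w2; python3 -c "
import cv2
a=cv2.imread('pics/w2.png');cv2.imwrite('pics/w2c.png',cv2.resize(a[60:260,100:360],None,fx=3,fy=3,interpolation=cv2.INTER_CUBIC))
a=cv2.imread('pics/w1.png');cv2.imwrite('pics/w1c.png',cv2.resize(a[0:160,100:360],None,fx=3,fy=3,interpolation=cv2.INTER_CUBIC))"
```

```text
2.15 [0.51273354 0.00252198 0.34360156] [ 3.12643652e+00 -3.06359702e-01 -9.93551478e-04] [-0.19221547  0.19385954  0.67146587]
[[-0.194 -0.946 -0.261  0.585]
 [-0.981  0.187  0.051 -0.01 ]
 [ 0.     0.266 -0.964  0.485]
 [ 0.     0.     0.     1.   ]] 320.480024135262
```

View pics/w2c.png

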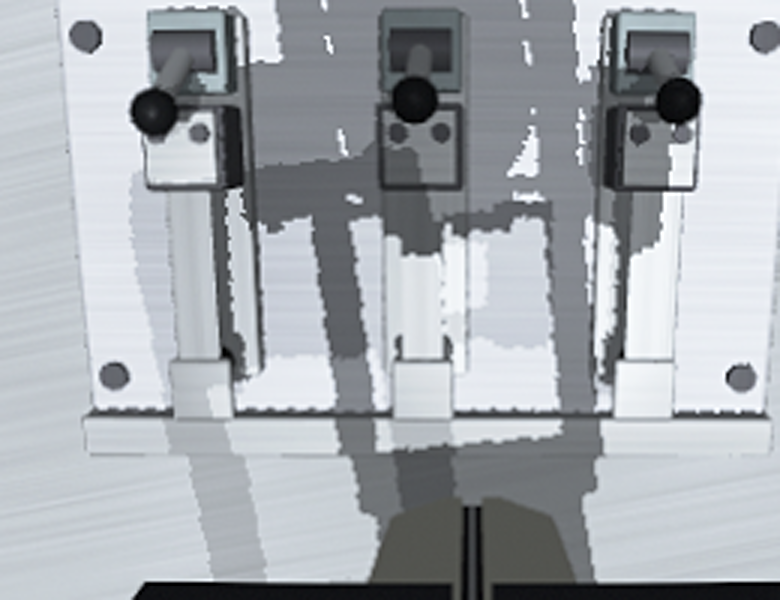

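View pics/w1c.png

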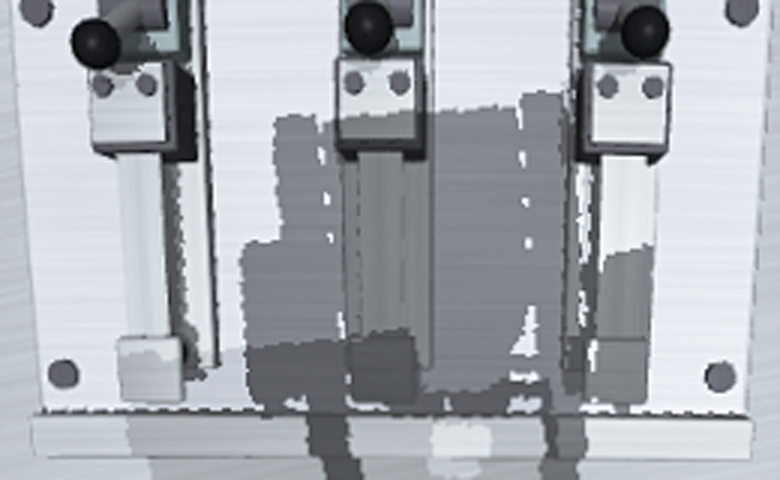

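```bash
cat > fit.py <<'E'
from h import *
w1=dict(np.load('w1.npz'));w2=dict(np.load('w2.npz'));top=dict(np.load('top0.npz'));sc=dict(np.load('scene0.npz'))
up=lambda L,f,o:(np.array(L)+.5)/f-.5+np.array(o)
P2=up([(203,389),(423,390),(645,389)],3,(100,60));P1=up([(150,370),(383,370),(616,370)],3,(100,0))
B2=up([(154,111),(414,100),(679,101)],3,(100,60));B1=up([(97,43),(368,28),(645,32)],3,(100,0))
BS=up([(553,242),(499,296),(440,353)],3,(110,90))
def pts(p):
    x,y,yaw=p[:3];z=p[3:6];th=p[6:9];c,s=np.cos(yaw),np.sin(yaw)
    ex=np.array([c,s,0]);ey=np.array([-s,c,0]);P=[];B=[]
    for i,k in enumerate((1,0,-1)):
        o=np.array([x,y,z[i]])+k*.1*ey
        P.append(o-.106*ex+[0,0,.0405])
        B.append(o+.04*ex+[0,0,.03]+.055*(np.sin(th[i]-.5)*ex+np.cos(th[i]-.5)*np.array([0,0,1])))
    return np.array(P),np.array(B)
def f(p):
    P,B=pts(p)
    return np.r_[(proj(w1,P)-P1).ravel(),(proj(w2,P)-P2).ravel(),(proj(w1,B)-B1).ravel(),(proj(w2,B)-B2).ravel(),(proj(sc,B)-BS).ravel()*.7,(p[3:6]-.0245)/.01,(p[6:9]-.05)/.1]
r=least_squares(f,[.56,0,-.19,.025,.025,.025,.05,.05,.05])
if __name__=="__main__":
    print(np.round(r.x,4));print(np.round(r.fun,1));P,B=pts(r.x);print(np.round(P,4));print(np.round(B,4))
    for q,(a,b) in enumerate(zip(P1,P2)):
        t=least_squares(lambda X:np.r_[(proj(w1,[X])-a).ravel(),(proj(w2,[X])-b).ravel()],[.45,0,.06]);print('tri',t.x,np.abs(t.fun).max())
E
python3 fit.py
```

```text
[ 0.5848  0.0119 -0.1967  0.0271  0.028   0.0255  0.0167  0.0771  0.0808]
[ 0.2 -0.1 -0.1 -0.2  0.4  0.2 -0.3  0.1  0.1  0.   0.   0.  -0.2  0.2
  0.   0.1  0.2 -0.   0.1 -0.1  0.2  0.1 -0.3  0.2  0.7  0.6  0.7  0.1
  0.5  0.2  0.3  0.3  0.1 -0.3  0.3  0.3]
[[ 0.5004  0.1307  0.0676]
 [ 0.4808  0.0326  0.0685]
 [ 0.4613 -0.0655  0.066 ]]
[[ 0.6185  0.1071  0.1058]
 [ 0.6019  0.0085  0.1081]
 [ 0.5825 -0.0896  0.1057]]
tri [0.50036498 0.13063079 0.06731292] 0.2635658512867849
tri [0.48054878 0.03275604 0.06708636] 0.0432606237410198
tri [ 0.46169192 -0.06505693  0.06727934] 0.1611176820450737
```

Request:
drive_tool --pt "1 0 1.6 -0.5 0 0 0" --pt "1 -0.2 3 -1.5 0 0 0" --pt "1 -0.4 4.5 -3 0 0 0" --pt "1 -0.5 5.13 -4.5 0 0 0" --pt "1 -0.5 5.13 -6 0 0 0" --pt "1 -0.5 5.13 -7.5 0 0 0" --pt "1 -0.5 5.13 -8.6 0 0 0" --pt "1 -0.5 5.13 -9.1 0 0 0" --pt "1 -0.5 5.13 -9.1 0 0 0" --pt "1 -0.5 5.13 -9.1 0 0 0" --pt "1 -0.5 5.13 -9.1 0 0 0"

```text
t: 3.12
tool_pos: [0.5028, 0.1321, 0.1192]
orientation: [-3.126, 0.304, -0.007]
force: [0.2, -0.7, 0.8]
opening: 0.0001
```

```bash
python3 snap.py w3
```

```text
3.1167 [0.50279834 0.13206263 0.11922112] [-3.12570304  0.30375107 -0.00687425] [ 0.21533461 -0.67832553  0.77746614]
[[-0.192 -0.947 -0.256  0.574]
 [-0.981  0.185  0.052  0.12 ]
 [-0.001  0.261 -0.965  0.261]
 [ 0.     0.     0.     1.   ]] 320.480024135262
```

View pics/w3.png

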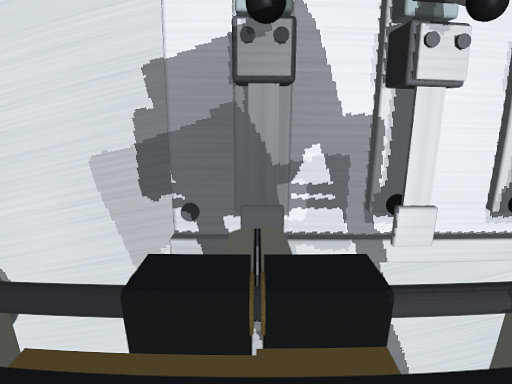

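Request:
drive_tool --pt "1 -0.05 -0.05 -0.4 0 0 0" --pt "1 -0.05 -0.05 -0.8 0 0 0" --pt "1 -0.05 -0.05 -0.8 0 0 0" --pt "1 -0.05 -0.05 -0.8 0 0 0" --pt "1 -0.05 -0.05 -0.8 0 0 0"

```text
t: 3.58
tool_pos: [0.4994, 0.1308, 0.0959]
orientation: [3.127, -0.303, -0.001]
force: [0.1, 1.0, 0.8]
opening: 0.0005
```

Request:
drive_tool --pt "1 0 0 -0.04 0 0 0" --pt "1 0 0 -0.08 0 0 0" --pt "1 0 0 -0.12 0 0 0" --pt "1 0 0 -0.16 0 0 0" --pt "1 0 0 -0.16 0 0 0" --pt "1 0 0 -0.16 0 0 0"

```text
t: 4.08
tool_pos: [0.4998, 0.1309, 0.0923]
orientation: [-3.127, 0.303, -0.0]
force: [0.6, -0.3, 0.9]
opening: 0.0005
```

Request:
drive_tool --pt "1 0 0 -0.04 0 0 0" --pt "1 0 0 -0.08 0 0 0" --pt "1 0 0 -0.08 0 0 0" --pt "1 0 0 -0.08 0 0 0"

```text
t: 4.42
tool_pos: [0.4997, 0.1309, 0.0902]
orientation: [-3.127, 0.303, -0.0]
force: [0.1, 0.3, 2.8]
opening: 0.0004
```

Request:
drive_tool --pt "1 0 0 -0.04 0 0 0" --pt "1 0 0 -0.08 0 0 0" --pt "1 0 0 -0.12 0 0 0" --pt "1 0 0 -0.16 0 0 0" --pt "1 0 0 -0.16 0 0 0" --pt "1 0 0 -0.16 0 0 0"

```text
t: 4.92
tool_pos: [0.4998, 0.1308, 0.0862]
orientation: [-3.127, 0.303, -0.0]
force: [1.3, -0.1, 3.4]
opening: 0.0004
```

Request:
drive_tool --pt "1 0 0 -0.04 0 0 0" --pt "1 0 0 -0.08 0 0 0" --pt "1 0 0 -0.08 0 0 0" --pt "1 0 0 -0.08 0 0 0"

```text
t: 5.25
tool_pos: [0.4999, 0.1308, 0.0843]
orientation: [-3.127, 0.303, -0.001]
force: [1.4, 1.2, 3.5]
opening: 0.0003
```

Request:
drive_tool --pt "1 0 0 -0.04 0 0 0" --pt "1 0 0 -0.08 0 0 0" --pt "1 0 0 -0.08 0 0 0" --pt "1 0 0 -0.08 0 0 0"

```text
t: 5.58
tool_pos: [0.5, 0.1308, 0.0824]
orientation: [-3.127, 0.303, -0.001]
force: [0.5, -0.2, 5.3]
opening: 0.0006
```

Request:
drive_tool --pt "1 0 0 -0.04 0 0 0" --pt "1 0 0 -0.04 0 0 0" --pt "1 0 0 -0.04 0 0 0"

```text
t: 5.83
tool_pos: [0.5001, 0.1308, 0.0819]
orientation: [-3.127, 0.303, -0.001]
force: [-1.1, -0.2, 8.4]
opening: 0.0004
```

Request:
drive_tool --pt "1 0 0 -0.02 0 0 0" --pt "1 0 0 -0.02 0 0 0" --pt "1 0 0 -0.02 0 0 0"

```text
t: 6.08
tool_pos: [0.5002, 0.1309, 0.0817]
orientation: [-3.127, 0.303, -0.002]
force: [-1.6, -0.6, 12.2]
opening: 0.0004
```

Request:
drive_tool --pt "1 0 0 0.03 0 0 0" --pt "1 0 0 0.03 0 0 0" --pt "1 0 0 0.03 0 0 0" --pt "1 0 0 0.03 0 0 0" --pt "1 0 0 0.03 0 0 0" --pt "1 0 0 0.03 0 0 0"

```text
t: 6.58
tool_pos: [0.5001, 0.1308, 0.082]
orientation: [-3.127, 0.303, -0.001]
force: [-0.3, 0.7, 7.8]
opening: 0.0004
```

Request:
drive_tool --pt "1 0 0 0 0 0 0" --pt "1 0 0 0 0 0 0" --pt "1 0 0 0 0 0 0"

```text
t: 6.83
tool_pos: [0.5001, 0.1308, 0.0821]
orientation: [-3.127, 0.303, -0.001]
force: [-0.7, 0.1, 7.6]
opening: 0.0007
```

Request:
drive_tool --pt "1 0 0 0.1 0 0 0" --pt "1 0 0 0.25 0 0 0" --pt "1 0 0 0.45 0 0 0" --pt "1 0 0 0.7 0 0 0" --pt "1 0 0 1.1 0 0 0" --pt "1 0 0 1.4 0 0 0" --pt "1 -0.15 -0.8 1.4 0 0 0" --pt "1 -0.4 -2 1.4 0 0 0" --pt "1 -0.6 -3.2 1.4 0 0 0" --pt "1 -0.77 -3.93 1.4 0 0 0" --pt "1 -0.77 -3.93 1.4 0 0 0" --pt "1 -0.77 -3.93 1.1 0 0 0" --pt "1 -0.77 -3.93 0.8 0 0 0" --pt "1 -0.77 -3.93 0.6 0 0 0" --pt "1 -0.77 -3.93 0.6 0 0 0" --pt "1 -0.77 -3.93 0.6 0 0 0"

```text
t: 8.17
tool_pos: [0.4798, 0.0334, 0.0955]
orientation: [3.127, -0.301, -0.003]
force: [-0.0, -0.5, 0.2]
opening: 0.0003
```

```bash
python3 snap.py w4
```

```text
8.1667 [0.47977781 0.03339471 0.09546194] [ 3.12712625e+00 -3.00973706e-01 -2.98863663e-03] [-0.00816409 -0.49182335  0.21904724]
[[-0.191 -0.946 -0.262  0.552]
 [-0.982  0.184  0.051  0.021]
 [ 0.     0.267 -0.964  0.236]
 [ 0.     0.     0.     1.   ]] 320.480024135262
```

View pics/w4.png

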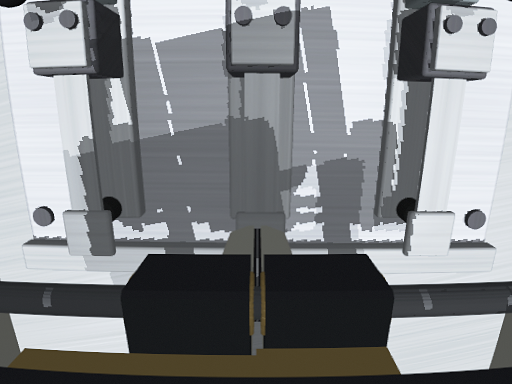

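The fingertips (257, 232) sit over the middle pad (about 261, 225). I'm pressing in steps.

Request:
drive_tool --pt "1 0 0 -0.04 0 0 0" --pt "1 0 0 -0.08 0 0 0" --pt "1 0 0 -0.12 0 0 0" --pt "1 0 0 -0.16 0 0 0" --pt "1 0 0 -0.2 0 0 0" --pt "1 0 0 -0.2 0 0 0" --pt "1 0 0 -0.2 0 0 0"

```text
t: 8.8
tool_pos: [0.4806, 0.0327, 0.0916]
orientation: [-3.127, 0.303, -0.001]
force: [0.1, 3.1, 3.5]
opening: 0.0004
```

Request:
drive_tool --pt "1 0 0 -0.04 0 0 0" --pt "1 0 0 -0.08 0 0 0" --pt "1 0 0 -0.12 0 0 0" --pt "1 0 0 -0.12 0 0 0" --pt "1 0 0 -0.12 0 0 0"

```text
t: 9.22
tool_pos: [0.4806, 0.0327, 0.0886]
orientation: [-3.127, 0.303, -0.001]
force: [-0.8, 2.7, 5.0]
opening: 0.0
```

Request:
drive_tool --pt "1 0 0 -0.04 0 0 0" --pt "1 0 0 -0.08 0 0 0" --pt "1 0 0 -0.08 0 0 0" --pt "1 0 0 -0.08 0 0 0"

```text
t: 9.55
tool_pos: [0.4806, 0.0326, 0.0867]
orientation: [-3.127, 0.303, -0.001]
force: [-1.4, 2.8, 5.9]
opening: 0.0008
```

Request:
drive_tool --pt "1 0 0 -0.04 0 0 0" --pt "1 0 0 -0.08 0 0 0" --pt "1 0 0 -0.08 0 0 0" --pt "1 0 0 -0.08 0 0 0"

```text
t: 9.88
tool_pos: [0.4808, 0.0326, 0.0849]
orientation: [-3.127, 0.303, -0.001]
force: [-1.7, 2.1, 7.3]
opening: 0.0006
```

Request:
drive_tool --pt "1 0 0 -0.04 0 0 0" --pt "1 0 0 -0.04 0 0 0" --pt "1 0 0 -0.04 0 0 0"

```text
t: 10.13
tool_pos: [0.4808, 0.0326, 0.084]
orientation: [-3.127, 0.303, -0.001]
force: [-1.9, 2.2, 8.0]
opening: 0.0002
```

Request:
drive_tool --pt "1 0 0 -0.02 0 0 0" --pt "1 0 0 -0.02 0 0 0" --pt "1 0 0 -0.02 0 0 0"

```text
t: 10.38
tool_pos: [0.4808, 0.0326, 0.0835]
orientation: [-3.127, 0.303, -0.001]
force: [-1.5, 2.2, 8.3]
opening: 0.0003
```

Request:
drive_tool --pt "1 0 0 -0.02 0 0 0" --pt "1 0 0 -0.02 0 0 0" --pt "1 0 0 -0.02 0 0 0"

```text
t: 10.63
tool_pos: [0.4809, 0.0326, 0.0831]
orientation: [-3.127, 0.303, -0.001]
force: [-1.9, 1.9, 8.4]
opening: 0.0005
```

Request:
drive_tool --pt "1 0 0 -0.02 0 0 0" --pt "1 0 0 -0.02 0 0 0" --pt "1 0 0 -0.02 0 0 0"

```text
t: 10.88
tool_pos: [0.4809, 0.0326, 0.0827]
orientation: [-3.127, 0.303, -0.002]
force: [-1.9, 1.9, 8.7]
opening: 0.0007
```

Request:
drive_tool --pt "1 0 0 -0.02 0 0 0" --pt "1 0 0 -0.02 0 0 0" --pt "1 0 0 -0.02 0 0 0"

```text
t: 11.13
tool_pos: [0.4809, 0.0326, 0.0823]
orientation: [-3.127, 0.303, -0.002]
force: [-2.3, 1.6, 11.1]
opening: 0.0007
```

Request:
drive_tool --pt "1 0 0 -0.015 0 0 0" --pt "1 0 0 -0.015 0 0 0" --pt "1 0 0 -0.015 0 0 0" --pt "1 0 0 -0.015 0 0 0"

```text
t: 11.47
tool_pos: [0.481, 0.0326, 0.0821]
orientation: [-3.127, 0.303, -0.002]
force: [-3.8, 1.4, 11.9]
opening: 0.0004
```

Request:
drive_tool --pt "1 0 0 0 0 0 0" --pt "1 0 0 0 0 0 0" --pt "1 0 0 0 0 0 0" --pt "1 0 0 0 0 0 0"

```text
t: 11.8
tool_pos: [0.481, 0.0326, 0.0821]
orientation: [-3.127, 0.303, -0.002]
force: [-3.8, 2.0, 11.5]
opening: 0.0006
```

Request:
drive_tool --pt "1 0 0 -0.015 0 0 0" --pt "1 0 0 -0.015 0 0 0" --pt "1 0 0 -0.015 0 0 0" --pt "1 0 0 -0.015 0 0 0" --pt "1 0 0 -0.015 0 0 0" --pt "1 0 0 -0.015 0 0 0"

```text
t: 12.3
tool_pos: [0.481, 0.0326, 0.0819]
orientation: [-3.127, 0.303, -0.002]
force: [-4.6, 2.6, 14.0]
opening: 0.0007
```

Request:
drive_tool --pt "1 0 0 0.1 0 0 0" --pt "1 0 0 0.25 0 0 0" --pt "1 0 0 0.45 0 0 0" --pt "1 0 0 0.7 0 0 0" --pt "1 0 0 1.1 0 0 0" --pt "1 0 0 1.4 0 0 0" --pt "1 -0.15 -0.8 1.4 0 0 0" --pt "1 -0.4 -2 1.4 0 0 0" --pt "1 -0.6 -3.2 1.4 0 0 0" --pt "1 -0.78 -3.93 1.4 0 0 0" --pt "1 -0.78 -3.93 1.4 0 0 0" --pt "1 -0.78 -3.93 1.1 0 0 0" --pt "1 -0.78 -3.93 0.8 0 0 0" --pt "1 -0.78 -3.93 0.65 0 0 0" --pt "1 -0.78 -3.93 0.65 0 0 0" --pt "1 -0.78 -3.93 0.65 0 0 0" --pt "1 -0.78 -3.93 0.65 0 0 0"

```text
t: 13.72
tool_pos: [0.461, -0.0651, 0.0968]
orientation: [-3.127, 0.301, 0.0]
force: [0.5, 0.6, 0.2]
opening: 0.0009
```

Request:
drive_tool --pt "1 0 0 -0.04 0 0 0" --pt "1 0 0 -0.08 0 0 0" --pt "1 0 0 -0.12 0 0 0" --pt "1 0 0 -0.16 0 0 0" --pt "1 0 0 -0.2 0 0 0" --pt "1 0 0 -0.2 0 0 0" --pt "1 0 0 -0.2 0 0 0"

```text
t: 14.3
tool_pos: [0.4608, -0.0657, 0.0918]
orientation: [-3.127, 0.303, 0.0]
force: [-0.1, -0.6, -0.5]
opening: 0.0004
```

Request:
drive_tool --pt "1 0 0 -0.04 0 0 0" --pt "1 0 0 -0.08 0 0 0" --pt "1 0 0 -0.12 0 0 0" --pt "1 0 0 -0.12 0 0 0" --pt "1 0 0 -0.12 0 0 0"

```text
t: 14.72
tool_pos: [0.461, -0.0657, 0.089]
orientation: [3.127, -0.303, 0.0]
force: [-1.5, 0.3, 1.6]
opening: 0.0005
```

Request:
drive_tool --pt "1 0 0 -0.04 0 0 0" --pt "1 0 0 -0.08 0 0 0" --pt "1 0 0 -0.08 0 0 0" --pt "1 0 0 -0.08 0 0 0"

```text
t: 15.05
tool_pos: [0.4609, -0.0657, 0.087]
orientation: [3.127, -0.303, 0.0]
force: [-1.6, -0.3, 3.9]
opening: 0.0003
```

Contact is near 0.090. I expect the stop near 0.078.

Request:
drive_tool --pt "1 0 0 -0.04 0 0 0" --pt "1 0 0 -0.08 0 0 0" --pt "1 0 0 -0.12 0 0 0" --pt "1 0 0 -0.16 0 0 0" --pt "1 0 0 -0.16 0 0 0" --pt "1 0 0 -0.16 0 0 0"

```text
t: 15.55
tool_pos: [0.4611, -0.0657, 0.0832]
orientation: [3.127, -0.303, 0.001]
force: [-2.8, 0.0, 7.8]
opening: 0.0003
```

Request:
drive_tool --pt "1 0 0 -0.04 0 0 0" --pt "1 0 0 -0.06 0 0 0" --pt "1 0 0 -0.06 0 0 0" --pt "1 0 0 -0.06 0 0 0"

```text
t: 15.88
tool_pos: [0.4612, -0.0658, 0.0819]
orientation: [3.127, -0.303, 0.001]
force: [-2.9, 0.4, 8.5]
opening: 0.0005
```

Request:
drive_tool --pt "1 0 0 -0.02 0 0 0" --pt "1 0 0 -0.02 0 0 0" --pt "1 0 0 -0.02 0 0 0"

```text
t: 16.13
tool_pos: [0.4612, -0.0657, 0.0814]
orientation: [3.127, -0.303, 0.001]
force: [-3.0, 1.1, 8.9]
opening: 0.0007
```

Request:
drive_tool --pt "1 0 0 -0.02 0 0 0" --pt "1 0 0 -0.02 0 0 0" --pt "1 0 0 -0.02 0 0 0"

```text
t: 16.38
tool_pos: [0.4612, -0.0658, 0.081]
orientation: [3.127, -0.303, 0.001]
force: [-3.8, -0.2, 9.0]
opening: 0.0005
```

Request:
drive_tool --pt "1 0 0 -0.02 0 0 0" --pt "1 0 0 -0.02 0 0 0" --pt "1 0 0 -0.02 0 0 0"

```text
t: 16.63
tool_pos: [0.4613, -0.0658, 0.0806]
orientation: [3.127, -0.303, 0.001]
force: [-4.0, -0.2, 9.5]
opening: 0.0005
```

Request:
drive_tool --pt "1 0 0 -0.02 0 0 0" --pt "1 0 0 -0.02 0 0 0" --pt "1 0 0 -0.02 0 0 0"

```text
t: 16.88
tool_pos: [0.4613, -0.0658, 0.0801]
orientation: [3.127, -0.303, 0.001]
force: [-4.3, 0.5, 10.4]
opening: 0.0009
```

Request:
drive_tool --pt "1 0 0 -0.015 0 0 0" --pt "1 0 0 -0.015 0 0 0" --pt "1 0 0 -0.015 0 0 0" --pt "1 0 0 -0.015 0 0 0"

```text
t: 17.22
tool_pos: [0.4613, -0.0658, 0.0798]
orientation: [3.127, -0.303, 0.001]
force: [-3.9, 0.7, 10.2]
opening: 0.0003
```

Request:
drive_tool --pt "1 0 0 -0.015 0 0 0" --pt "1 0 0 -0.015 0 0 0" --pt "1 0 0 -0.015 0 0 0" --pt "1 0 0 -0.015 0 0 0"

```text
t: 17.55
tool_pos: [0.4614, -0.0658, 0.0795]
orientation: [3.127, -0.303, 0.001]
force: [-4.4, 0.9, 12.1]
opening: 0.0003
```

Request:
drive_tool --pt "1 0 0 -0.015 0 0 0" --pt "1 0 0 -0.015 0 0 0" --pt "1 0 0 -0.015 0 0 0" --pt "1 0 0 -0.015 0 0 0"

```text
t: 17.88
tool_pos: [0.4614, -0.0658, 0.0793]
orientation: [3.127, -0.303, 0.001]
force: [-5.4, 0.3, 14.0]
opening: 0.0004
```

Request:
drive_tool --pt "1 0 0 0 0 0 0" --pt "1 0 0 0 0 0 0" --pt "1 0 0 0 0 0 0" --pt "1 0 0 0 0 0 0"

```text
t: 18.22
tool_pos: [0.4614, -0.0658, 0.0794]
orientation: [3.127, -0.303, 0.002]
force: [-5.2, 0.5, 13.8]
opening: 0.0002
```

Request:
drive_tool --pt "1 0 0 0.1 0 0 0" --pt "1 0 0 0.25 0 0 0" --pt "1 0 0 0.45 0 0 0" --pt "1 0 0 0.8 0 0 0" --pt "1 0 0 1.6 0 0 0" --pt "1 0 0 2.8 0 0 0" --pt "1 0 0 4 0 0 0" --pt "1 0.3 0.5 4.4 0 0 0" --pt "1 1 1.5 4.4 0 0 0" --pt "1 2 2.8 4.4 0 0 0" --pt "1 3 4 4.4 0 0 0" --pt "1 4 5.4 4.4 0 0 0" --pt "1 4.8 6.6 4.4 0 0 0" --pt "1 5.24 7.13 4.4 0 0 0" --pt "1 5.24 7.13 4.4 0 0 0" --pt "1 5.24 7.13 4.4 0 0 0" --pt "1 5.24 7.13 4.4 0 0 0"

```text
t: 19.63
tool_pos: [0.5913, 0.112, 0.1878]
orientation: [3.126, -0.303, -0.002]
force: [-0.6, 0.2, -0.1]
opening: 0.0002
```

```bash
python3 snap.py w5; python3 - <<'E'
from fit import *
w=dict(np.load('w5.npz'));P,B=pts(r.x);print(proj(w,P).round(),proj(w,B).round())
E
```

```text
19.6333 [0.5912567  0.11196897 0.18784755] [ 3.12637603e+00 -3.02941615e-01 -1.80900419e-03] [-0.62376988  0.16751622 -0.13269241]
[[-0.192 -0.946 -0.262  0.663]
 [-0.981  0.185  0.05   0.1  ]
 [ 0.001  0.266 -0.964  0.329]
 [ 0.     0.     0.     1.   ]] 320.480024135262
[[258. 290.]
 [364. 290.]
 [464. 286.]] [[259. 171.]
 [399. 168.]
 [525. 169.]]
```

View pics/w5.png

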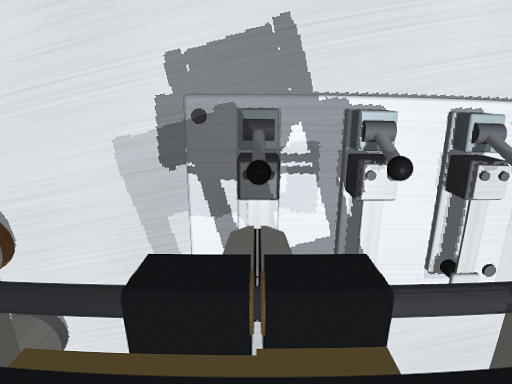

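The ball is at (259, 172), where the fit predicts it, and the fingers are behind it in line. I'm lowering now.

Request:
drive_tool --pt "1 0 0 -0.8 0 0 0" --pt "1 0 0 -1.6 0 0 0" --pt "1 0 0 -2.3 0 0 0" --pt "1 0 0 -2.75 0 0 0" --pt "1 0 0 -2.75 0 0 0" --pt "1 0 0 -2.75 0 0 0"

```text
t: 20.18
tool_pos: [0.5913, 0.1118, 0.1194]
orientation: [3.127, -0.305, -0.002]
force: [-1.2, 0.1, -0.2]
opening: 0.0004
```

```bash
python3 snap.py w6
```

```text
20.1833 [0.59130938 0.11181419 0.11936729] [ 3.12655948e+00 -3.04539792e-01 -1.81717892e-03] [-1.23575566  0.05227866 -0.16102604]
[[-0.193 -0.946 -0.262  0.663]
 [-0.981  0.186  0.051  0.099]
 [ 0.001  0.266 -0.964  0.26 ]
 [ 0.     0.     0.     1.   ]] 320.480024135262
```

View pics/w6.png

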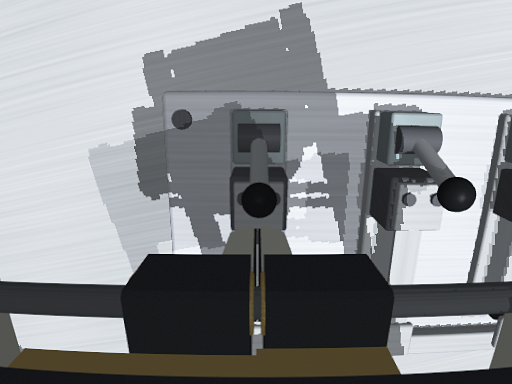

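Request:
drive_tool --pt "1 0.2 -0.04 0 0 0 0" --pt "1 0.39 -0.08 0 0 0 0" --pt "1 0.59 -0.12 0 0 0 0" --pt "1 0.78 -0.16 0 0 0 0" --pt "1 0.98 -0.2 0 0 0 0" --pt "1 1.18 -0.23 0 0 0 0" --pt "1 1.37 -0.27 0 0 0 0" --pt "1 1.57 -0.31 0 0 0 0" --pt "1 1.77 -0.35 0 0 0 0" --pt "1 1.96 -0.39 0 0 0 0" --pt "1 2.1 -0.42 0 0 0 0" --pt "1 2.16 -0.43 0 0 0 0" --pt "1 2.16 -0.43 0 0 0 0" --pt "1 2.16 -0.43 0 0 0 0"

```text
t: 21.4
tool_pos: [0.646, 0.1018, 0.1194]
orientation: [3.127, -0.303, 0.0]
force: [-0.9, 0.9, -0.5]
opening: 0.0006
```

```bash
python3 snap.py w7
```

```text
21.4 [0.64601386 0.10177474 0.11943157] [ 3.12689020e+00 -3.03094578e-01  2.78237743e-04] [-0.87971967  0.8975313  -0.53958807]
[[-0.192 -0.946 -0.26   0.718]
 [-0.981  0.185  0.051  0.089]
 [ 0.     0.265 -0.964  0.261]
 [ 0.     0.     0.     1.   ]] 320.480024135262
```

View pics/w7.png

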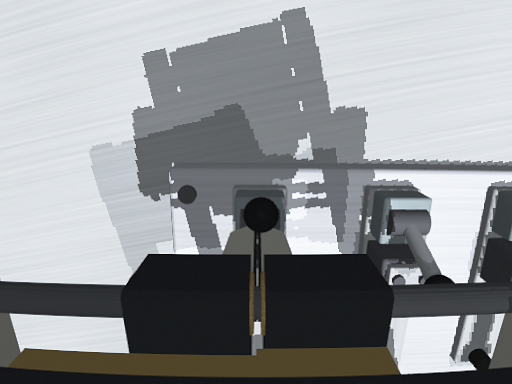

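Request:
drive_tool --pt "1 0.06 -0.01 0 0 0 0" --pt "1 0.12 -0.02 0 0 0 0" --pt "1 0.18 -0.04 0 0 0 0" --pt "1 0.2 -0.04 0 0 0 0" --pt "1 0.2 -0.04 0 0 0 0"

```text
t: 21.87
tool_pos: [0.6504, 0.1009, 0.1193]
orientation: [3.127, -0.303, -0.002]
force: [-5.2, -0.9, 0.9]
opening: 0.0006
```

Request:
drive_tool --pt "1 0.04 -0.01 0 0 0 0" --pt "1 0.08 -0.02 0 0 0 0" --pt "1 0.08 -0.02 0 0 0 0"

```text
t: 22.12
tool_pos: [0.6512, 0.1007, 0.1189]
orientation: [3.127, -0.303, -0.007]
force: [-11.0, 1.5, 4.6]
opening: 0.0006
```

Request:
drive_tool --pt "1 0.04 -0.01 0 0 0 0" --pt "1 0.04 -0.01 0 0 0 0" --pt "1 0.04 -0.01 0 0 0 0"

```text
t: 22.37
tool_pos: [0.6514, 0.1006, 0.1188]
orientation: [3.127, -0.302, -0.009]
force: [-13.7, 1.8, 6.0]
opening: 0.0002
```

The force climbs to 14 N, so the toggle is at its end. I'm backing off and going clear to check.

Request:
drive_tool --pt "1 -0.1 0.02 0 0 0 0" --pt "1 -0.3 0.06 0 0 0 0" --pt "1 -0.7 0.14 0 0 0 0" --pt "1 -1 0.2 0.1 0 0 0" --pt "1 -1.1 0.22 1 0 0 0" --pt "1 -1.1 0.22 2.2 0 0 0" --pt "1 -1.1 0.22 3.6 0 0 0" --pt "1 -1.5 -0.5 5 0 0 0" --pt "1 -2.2 -1.8 6.5 0 0 0" --pt "1 -3 -3 8 0 0 0" --pt "1 -4 -3.6 9 0 0 0" --pt "1 -5 -4 9 0 0 0" --pt "1 -5.5 -4 9 0 0 0" --pt "1 -5.5 -4 9 0 0 0" --pt "1 -5.5 -4 9 0 0 0" --pt "1 -5.5 -4 9 0 0 0"

```text
t: 23.7
tool_pos: [0.5168, 0.0004, 0.3441]
orientation: [-3.127, 0.303, -0.0]
force: [-0.4, 0.2, 1.6]
opening: 0.0004
```

```bash
python3 snap.py w8; python3 - <<'E'
from plant import robot
import cv2
from fit import *
w=dict(np.load('w8.npz'))
for th in (.0,.05,1.0):
    p=r.x.copy();p[6]=th;print(th,proj(w,pts(p)[1]).round(1)[0])
print(proj(w,pts(r.x)[1]).round(1))
c=robot.read_camera("scene");a=c["image"][:,:,::-1]
cv2.imwrite("pics/scene9.png",a)
cv2.imwrite("pics/scene9c.png",cv2.resize(a[90:290,110:370],None,fx=3,fy=3))
E
```

```text
23.7 [5.16824760e-01 3.70546618e-04 3.44107687e-01] [-3.12684148e+00  3.02521324e-01 -3.72986026e-04] [-0.37880441  0.24107914  1.55524256]
[[-0.192 -0.946 -0.26   0.589]
 [-0.981  0.185  0.051 -0.012]
 [ 0.     0.265 -0.964  0.485]
 [ 0.     0.     0.     1.   ]] 320.480024135262
0.0 [150.8 101.2]
0.05 [150.3  99. ]
1.0 [147.8  53. ]
[[150.6 100.4]
 [237.   97.3]
 [324.5  97.8]]
```

View pics/w8.png

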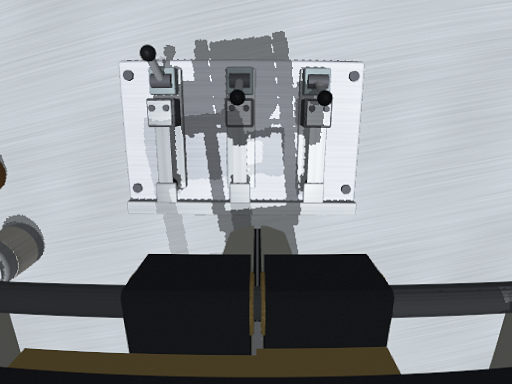

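View pics/scene9.png

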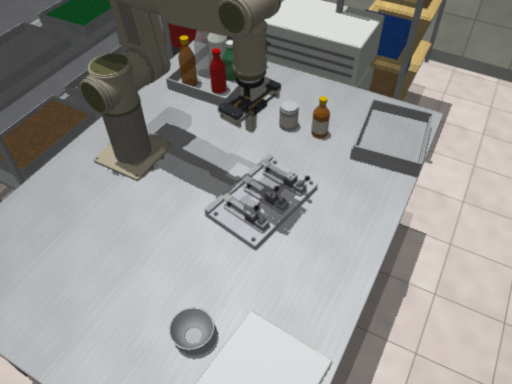

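The left ball is at (148, 53), exactly where the fit predicts it for an angle of 1.0. The other two are at (237, 97) and (325, 98), unchanged. The can, bottle and bowl stand where they did. I'm handing in.

```bash
python3 -c "
from plant import robot
print(robot.close_job())"
```

```text
the job is handed in; nothing more can be done
None
```

I pressed the three fingers left to right, found the left one tired, threw its lock-out toggle fully over and handed the job in at about 24 s.

| Finger | Force just as it met its stop | Highest force reading |
|---|---|---|
| Left | about 4–5 N (tired) | 12 N, held at about 8 N |
| Middle | about 9 N | 14 N |
| Right | about 10 N | 14 N |

All three stayed below the 25 N that would bend them. I confirmed each stop by pressing slightly past it until the force began to climb, so each finger was loaded a few newtons above its spring force.

- **Toggle:** I pushed the left one until the force rose to about 14 N. In the last wrist picture its ball is at (148, 53), where the fit puts an angle of 1.0.
- **Everything else:** the other two toggles match their starting positions. The can, bottle and bowl look unmoved, and the arm was clear of the rail.

No check failed. The wrist force readings wandered by up to about 1.5 N with nothing touching. The right finger gave only a gradual rise at its stop, so I took its stop from where the force started to climb.

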